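# Slide the full jar crate into the green bay

## Task

The tall blue crate full of pickle jars is heavy. Push it along the table with the fingers low near its base, so that it slides and never tips or leaves the table, until it stands wholly inside the green taped frame and roughly square with it. Leave the jars and the other things around it where they are, then back away.

Things in the scene. Friction and masses are not known exactly. Their poses are not given: they have to be found in the camera images.
- crate: Tall blue plastic crate filled with jars with white lids; a closed box of 150 mm (its x) by 90 mm (its y) by 210 mm high (its z), about 1.2 to 2.2 kg, centre of mass about 105 mm up. Origin at the centre of its underside. It stands free on the steel table and slides with a friction coefficient of 0.5 to 0.7; pushed across its 90 mm width above about 60 mm it tips instead of sliding. It starts between the two bays with its x axis roughly along world x.
- crate_corner0 (a point): Lower corner of the crate at its +x, +y (75, 45, 0 mm in the crate's frame).
- crate_corner1 (a point): Lower corner of the crate at its +x, -y.
- crate_corner2 (a point): Lower corner of the crate at its -x, +y.
- crate_corner3 (a point): Lower corner of the crate at its -x, -y.
- green_bay: Frame of green tape stuck flat on the table (no height), inside 200 mm (its x) by 140 mm (its y), the tape 15 mm wide outside that. Origin at the centre of the frame. It lies either left or right of the crate, 0.2 to 0.36 m away, its long side roughly along world x.
- red_bay: The same frame in red tape, on the other side of the crate: not wanted. A roll of labels lies in it.
- label_roll: Loose roll of paper labels lying flat in the red bay, 72 mm across, 30 mm high; leave alone. Origin at the centre of its underside.
- jar_a: Loose pickle jar with a white lid, 62 mm across, 100 mm high, standing beyond the work area; leave alone. Origin at the centre of its underside.
- jar_b: As jar_a.
- jar_c: As jar_a.
- tape_gun: Loose packing-tape dispenser, about 100 by 50 by 76 mm; leave alone. Origin at the centre of its underside.
- brush: Loose brush with a long handle, lying roughly along world y beyond the left-hand bay; leave alone. Origin at its middle.
- label_stack: Loose flat stack of labels, 80 by 50 by 14 mm, lying beyond the right-hand bay; leave alone. Origin at the centre of its underside.

How it is judged:
By the outcome, as a careful person would: the job done as asked, in the order asked, and still so for the second after the job is handed in, with the robot touching nothing.
It also fails if it takes over 48 s, if anything falls off the work surface, if the arm or the gripper's body presses on something with over 40 N, if the wrist force passes 120 N, or if a joint passes its speed limit or range.

## Robot

A 7-joint arm with a two-finger parallel gripper is mounted at the origin on the work surface. World frame = base frame: x ahead of the robot, y to its left, z up, the work surface at z = 0. Lengths are in m, angles in rad, forces in N, time in s.
With the tool pointing down it reaches from about 0.4 to 0.85 m from the base axis. Payload 10.4 kg.
Tool frame: the origin (TCP) lies between the finger pads; the fingertips stand 22 mm ahead of it and the grasp point (between the pads) lies 3 mm ahead of it; z points along the fingers, y is the line along which they close (so a half turn about z gives the same grasp; the last joint's range is limited). The gripper opens to 85 mm and grips with 20 to 120 N. Pads are 22 mm wide; open, the fingers measure 114 mm over their backs; the gripper's body (76 mm by 85 mm) begins 54 mm behind the grasp point. The pads swing forward as they close: fully open they stand 13 mm farther back than shut.
Start: joints at [1.2, 0.332, -0.065, 1.46, 0.022, 1.35, -0.088], TCP at [0.213, -0.588, 0.253] pointing down, gripper open.
Joint ranges: [-2.6, 2.6], [-0.5, 2.12], [-1.47, 1.34], [0.16, 2.42], [-1.27, 4.41], [0.06, 2.06], [-2.6, 2.6]. Speed limits (rad/s): [2.22, 2.22, 2.79, 2.79, 3.14, 3.14, 3.14].

## Interface

Orientations are given as a unit quaternion [x, y, z, w].
In Python, from workcell import manip, camera, ticket, boxes_of, outline_of gives the robot as it stands.
- The arm moves only by the tool carry_out, never from a script. Its argument "deltas" is a list of rows, each a list of 5 numbers: the shift along the tool's x, y, z as a fraction of full scale, then the turn about the tool's z as a fraction of full scale, then the opening, from -1 (shut) to 1 (fully open), so that 0 is half open. In form: [[tx, ty, tz, spin, gripper], ...]. A call has 1 to 20 rows; each row is the pose to reach, as a shift and turn from the pose commanded when the call began, along the tool's axes at that moment; what a row does not reach only later rows make up. Full scale, the value 1, is 150 mm for a shift and 30 degrees for a turn. A row lasts 1/8 s, in which the tool goes at most 62.5 mm and 10.7 degrees, less where a joint would pass 70% of its speed; a pose out of reach is approached as far as the arm can. A call with a number of a shift or a turn outside -1 to 1 is refused whole. A call with a gripper value outside its range is refused whole. The fingers move at their own pace and stop on an object; "force" is the grip in N (left out, the last holds). Time passes only in rows, so rows that repeat a pose let the fingers close. It gives the time, the measured TCP pose, the force, the opening and the grip force at its end, in the units of the state.
- manip.get_obs(): the state, without advancing time (a new reading comes with each control period).
- camera(name): name is "side" or "top"; returns a dict with "img" (420x560x3 uint8, red, green, blue), "depth" (420x560 float32, m along the optical axis (not along the pixel's ray), 0 where there is no reading), "vertical_fov" (degrees; the focal length in pixels is half the picture's height over the tangent of half this angle, whatever the lens; pixels are square), "cx", "cy" (the principal point, pixels), "R" (3x3) and "t" (3): a world point X has camera coordinates R X + t. Camera axes: x right, y down, z forward; pixel columns grow to the right and rows downward; lengths in m; the calibration is good to about 2 mm. A picture is of the moment at which its call begins.
- ticket.hand_in(): hands the job in; it is judged then, once.
Trained networks look in a picture, given as the dict that the camera call returned (one of the last four; its "shot" number tells which), for a name from the list of things; names that differ only in an ending like _2 or _b are one class to them, and where a whole thing is asked for, a point or a joint stands for the part that bears it (a point fixed in the world has none). Each returns a list of dicts, best first, with "conf" (0 to 1); they miss things now and then, are a little off and sometimes report something else, mostly with a low value. They report only what shows in the picture. A call takes as long as a camera call.
- boxes_of(query, picture): "position" ([x, y, z] in m, in world coordinates, good to about 4 mm: the middle of the surface that is visible of it).
- outline_of(query, picture): "region" (420x560 bool, what is visible of it).
The state is a dict: "clock": time; "joint_pos": joint angles; "joint_velocities": joint speeds; "tau": joint torques, N m; "position": TCP position; "ee_rot": TCP orientation; "ft_force": force on the tool from outside, world axes, zero at the start; "torque": the same for the moment, N m; "grip_width": opening from 0.0 (shut) to 1.0 (fully open); "grasp_force": force on a finger pad.
Only numpy, scipy, OpenCV 4.12 (cv2) and the standard library are available. Lean on these libraries where they do the work, as an engineer would, in place of code of your own. Each camera call takes 0.05 s, during which the arm holds its last target. There are 200 camera calls.

## Working session

There is one attempt and no reset: what is moved stays moved. The work goes in short steps, Python scripts to look and compute and a tool call to move; the robot and the scene stay as the last step left them, time stands still between calls to the robot, and variables do not carry over. Pictures are saved under pics/ and viewed, at most 10 in all, crops included, and the job is handed in when it is done.

Besides the shell and the picture viewer there is one more tool, called after "Emit:" by a JSON object that holds its "fn" and its "kwargs", one argument or row to a line. carry_out: Moves the arm, as the interface text tells. Its arguments: {"type":"object","properties":{"deltas":{"type":"array","items":{"type":"array","items":{"type":"number"}}},"force":{"type":"number"}},"required":["deltas"]}

```bash
mkdir -p pics; cat > h.py <<'E'
import numpy as np, cv2
from workcell import manip, camera, ticket, boxes_of, outline_of
def cloud(p):
    h,w=p["depth"].shape; f=h/2/np.tan(np.radians(p["vertical_fov"])/2)
    u,v=np.meshgrid(np.arange(w),np.arange(h)); z=p["depth"]
    c=np.stack([(u-p["cx"])/f*z,(v-p["cy"])/f*z,z],-1)
    return (c-p["t"])@p["R"]
def save(p,n): cv2.imwrite("pics/"+n+".png",p["img"][:,:,::-1])
def rect(pts):
    r=cv2.minAreaRect(np.float32(pts[:,:2]*1000)); return r
E
python3 - <<'E'
from h import *
o=manip.get_obs(); print(o["position"],o["ee_rot"],o["clock"],o["ft_force"])
for n in("top","side"):
    p=camera(n); save(p,n+"0"); c=cloud(p)
    print(n,"cam pos",-p["R"].T@p["t"])
    for q in("crate","green_bay","red_bay","label_roll","jar_a","tape_gun","brush","label_stack"):
        print(q,[(round(d["conf"],2),np.round(d["position"],3)) for d in boxes_of(q,p)][:4])
    for q in("crate","green_bay"):
        r=outline_of(q,p)
        if r:
            m=r[0]["region"]&(p["depth"]>0); P=c[m]; print(q,m.sum(),P.min(0).round(3),P.max(0).round(3))
            if q=="crate": P=P[P[:,2]>.2]
            else: P=P[abs(P[:,2])<.01]
            if len(P)>10: print(rect(P))
E
```

```text
[ 0.21286096 -0.58724632  0.25248441] [ 9.84921428e-01  1.73000644e-01 -1.61503578e-04 -7.28663045e-04] 0.0 [ 0.31903352  0.23359398 -0.91278352]
top cam pos [ 0.46582778 -0.0199925   1.2014588 ]
crate [(0.95, array([0.542, 0.031, 0.204]))]
green_bay [(0.94, array([0.553, 0.301, 0.004])), (0.55, array([0.544, 0.029, 0.208]))]
red_bay [(0.94, array([ 0.534, -0.302,  0.002]))]
label_roll [(0.6, array([ 0.514, -0.312,  0.033]))]
jar_a [(0.85, array([0.74 , 0.178, 0.101])), (0.75, array([ 0.759, -0.088,  0.1  ])), (0.67, array([0.546, 0.025, 0.207])), (0.65, array([0.732, 0.061, 0.104]))]
tape_gun [(0.18, array([0.553, 0.302, 0.006]))]
brush []
label_stack [(0.82, array([ 0.672, -0.388,  0.017]))]
crate 2558 [ 0.461 -0.023 -0.004] [0.649 0.093 0.216]
((541.9696044921875, 29.994808197021484), (149.78713989257812, 89.71343994140625), 9.646039009094238)
green_bay 1513 [ 0.442  0.194 -0.009] [0.689 0.392 0.011]
((564.55224609375, 294.5107421875), (235.1351318359375, 176.32984924316406), 7.096373081207275)
side cam pos [0.09733825 0.47226084 0.85867635]
crate []
green_bay [(0.98, array([0.539, 0.316, 0.001]))]
red_bay [(0.81, array([ 0.523, -0.294, -0.001])), (0.51, array([0.724, 0.071, 0.078])), (0.29, array([ 0.515, -0.308,  0.03 ]))]
label_roll [(0.4, array([0.722, 0.069, 0.079])), (0.37, array([ 0.671, -0.392,  0.014]))]
jar_a [(0.84, array([ 0.758, -0.078,  0.093])), (0.83, array([0.726, 0.19 , 0.075])), (0.68, array([0.724, 0.071, 0.075]))]
tape_gun [(0.82, array([ 0.743, -0.261,  0.034]))]
brush [(0.61, array([0.703, 0.382, 0.014]))]
label_stack [(0.87, array([ 0.671, -0.387,  0.012]))]
crate 7285 [ 0.459 -0.175 -0.007] [0.786 0.088 0.211]
((541.74755859375, 30.23999786376953), (152.40255737304688, 94.06306457519531), 9.458202362060547)
green_bay 2119 [ 0.44   0.197 -0.007] [0.685 0.39  0.004]
((564.90966796875, 294.30035400390625), (231.91653442382812, 171.04263305664062), 6.8138508796691895)
```

View pics/top0.png

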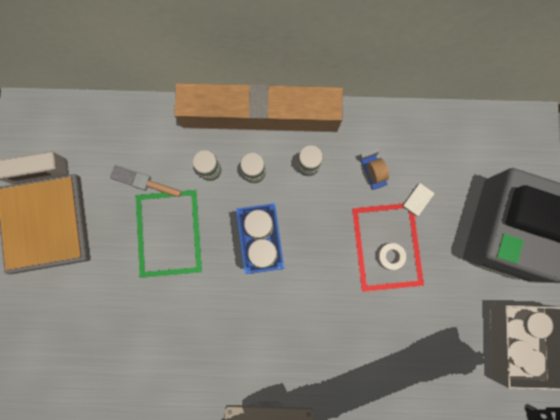

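View pics/side0.png

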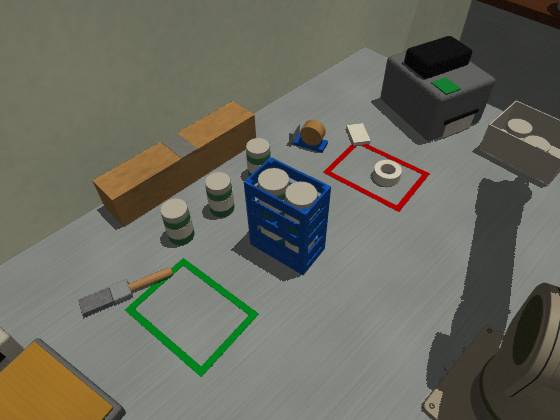

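The top view shows the crate at about px (260,240), turned about 10° with its +x end to the left. The green bay is to its left at (168,234), and the brush handle tip nearly touches the bay's top-right corner at (180,192). The side view agrees, and all three jars stand behind the crate. Next I'll fit the bay precisely from its colour.

```bash
cat >> h.py <<'E'
def bay(p):
    c=cloud(p); i=p["img"].astype(int); g=(i[...,1]>i[...,0]+40)&(i[...,1]>i[...,2]+40)
    g&=(p["depth"]>0)&(abs(c[...,2])<.015)&(c[...,1]>.12)&(c[...,1]<.45)&(c[...,0]>.4)&(c[...,0]<.72)
    return c[g]
def crate(p):
    c=cloud(p); i=p["img"].astype(int)
    m=(p["depth"]>0)&(abs(c[...,2]-.208)<.012)&(abs(c[...,0]-.55)<.15)&(c[...,1]>-.08)&(c[...,1]<.42)
    b=(i[...,2]>i[...,0]+40)
    n,l,s,_=cv2.connectedComponentsWithStats(m.astype(np.uint8)); k=1+np.argmax(s[1:,4])
    return rect(c[l==k])
def norm(r):
    (x,y),(w,h),a=r
    if w<h: a-=90; w,h=h,w
    a=(a+90)%180-90
    return np.round([x,y,w,h,a],1)
E
python3 - <<'E'
from h import *
from scipy.optimize import minimize
for n in("top","side"):
    p=camera(n); P=bay(p); 
    def cost(q):
        c,s=np.cos(q[2]),np.sin(q[2]); d=P[:,:2]-q[:2]; x=abs(d[:,0]*c+d[:,1]*s); y=abs(-d[:,0]*s+d[:,1]*c)
        # distance to tape centreline rectangle
        dx=x-.1075; dy=y-.0775; sd=np.hypot(np.maximum(dx,0),np.maximum(dy,0))+np.minimum(np.maximum(dx,dy),0)
        return np.mean(np.minimum(abs(sd),.03))
    r=min((minimize(cost,[.56,.295,np.radians(a)],method="Nelder-Mead") for a in(-6,0,6,12)),key=lambda r:r.fun)
    print(n,len(P),r.x[:2].round(4),np.degrees(r.x[2]).round(1),r.fun.round(4)); print("crate",norm(crate(p)), P.min(0).round(3),P.max(0).round(3))
    if n=="side" or n=="top":
        q=outline_of("brush",p)
        if q: B=cloud(p)[q[0]["region"]&(p["depth"]>0)]; print("brush",B.min(0).round(3),B.max(0).round(3))
E
```

```text
top 1307 [0.5644 0.2938] 6.7 0.0036
crate [509.   24.8  61.6  61.6 -88.5] [ 0.442  0.197 -0.006] [0.686 0.389 0.008]
brush [ 0.667  0.265 -0.006] [0.744 0.463 0.026]
side 2303 [0.5641 0.2939] 6.6 0.004
crate [541.5  30.9 152.4  92.8   9.4] [ 0.441  0.196 -0.006] [0.689 0.391 0.004]
brush [ 0.663  0.259 -0.004] [0.759 0.459 0.022]
```

Emit:
{"fn": "carry_out", "kwargs": {
  "deltas": [
    [0.2,-0.3,0,0.1,1],
    [0.4,-0.6,0,0.2,1],
    [0.6,-0.9,0,0.34,1],
    [0.8,-1,0,0.34,1],
    [0.9,-1,0,0.34,1],
    [0.9,-1,0,0.34,1],
    [0.9,-1,0,0.34,1]
  ]
}}

```text
clock: 2.17
position: [0.2879, -0.4017, 0.2531]
ee_rot: [0.996, 0.084, -0.0, -0.0]
ft_force: [-0.3, 0.4, -0.0]
grip_width: 0.997
grasp_force: 0.0
```

Emit:
{"fn": "carry_out", "kwargs": {
  "deltas": [
    [0.35,-0.3,0,0,1],
    [0.7,-0.55,0,0,1],
    [1,-0.82,0,0,1],
    [1,-0.82,0,0,1]
  ]
}}

```text
clock: 2.68
position: [0.418, -0.2512, 0.2533]
ee_rot: [0.996, 0.087, 0.0, -0.0]
ft_force: [-0.6, -1.2, 0.4]
grip_width: 0.999
grasp_force: 0.0
```

Emit:
{"fn": "carry_out", "kwargs": {
  "deltas": [
    [0.35,-0.3,0,0,1],
    [0.7,-0.6,0.2,0,1],
    [1,-0.82,0.5,0,1],
    [1,-0.82,0.8,0,1],
    [1,-0.82,0.8,0,1]
  ]
}}

```text
clock: 3.3
position: [0.5407, -0.1074, 0.129]
ee_rot: [0.996, 0.085, -0.004, -0.001]
ft_force: [-1.3, -1.5, -0.2]
grip_width: 1.002
grasp_force: 0.0
```

```bash
python3 - <<'E'
from h import *
o=manip.get_obs(); print(o["position"],o["ee_rot"],o["clock"],o["joint_pos"])
p=camera("side"); save(p,"side1"); print(norm(crate(p)))
E
```

```text
[ 0.54072724 -0.10744397  0.1289706 ] [ 0.9963662   0.08507785 -0.00374153 -0.0014712 ] 3.3 [ 0.55025072  0.32757486 -0.51053649  1.77590856  0.17604996  1.09178675
 -1.42080861]
[541.9  29.7 152.5  94.3   9.6]
```

View pics/side1.png

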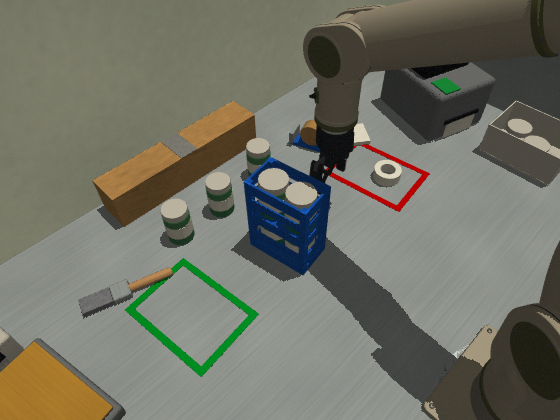

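Emit:
{"fn": "carry_out", "kwargs": {
  "deltas": [
    [0.04,0,0.2,0,1],
    [0.08,0,0.4,0,1],
    [0.08,0,0.6,0,1],
    [0.08,0,0.64,0,1],
    [0.08,0,0.64,0,1],
    [0.08,0,0.64,0,1]
  ]
}}

```text
clock: 4.1
position: [0.5558, -0.1062, 0.0392]
ee_rot: [0.996, 0.084, 0.001, 0.001]
ft_force: [0.6, 0.2, 0.0]
grip_width: 0.995
grasp_force: 0.0
```

```bash
python3 - <<'E'
from h import *
o=manip.get_obs(); print(o["position"],o["ee_rot"],o["clock"],o["ft_force"])
p=camera("top"); c=cloud(p)
m=(p["depth"]>0)&(abs(c[...,0]-.55)<.09)&(c[...,1]<-.0)&(c[...,1]>-.2)&(c[...,2]>.008)
# per-height range toward crate
yv=np.array([-.167,.986]); t=(c[...,:2]-o["position"][:2])@yv
for z in np.arange(.01,.2,.015):
    k=m&(abs(c[...,2]-z)<.0075); print(z.round(3),k.sum(),t[k].max().round(3) if k.any() else None)
cv2.imwrite("pics/t2.png",cv2.resize(p["img"][160:300,200:340,::-1],(560,560),interpolation=cv2.INTER_CUBIC))
E
```

```text
[ 0.55580116 -0.10621214  0.03920742] [9.96432552e-01 8.43811173e-02 1.26611666e-03 6.26368194e-04] 4.1 [0.59009449 0.16263251 0.03135509]
0.01 1 0.101
0.025 0 None
0.04 0 None
0.055 0 None
0.07 6 0.103
0.085 30 0.075
0.1 45 0.117
0.115 143 0.117
0.13 83 0.106
0.145 4 0.112
0.16 5 0.115
0.175 7 0.112
0.19 13 0.114
```

View pics/t2.png

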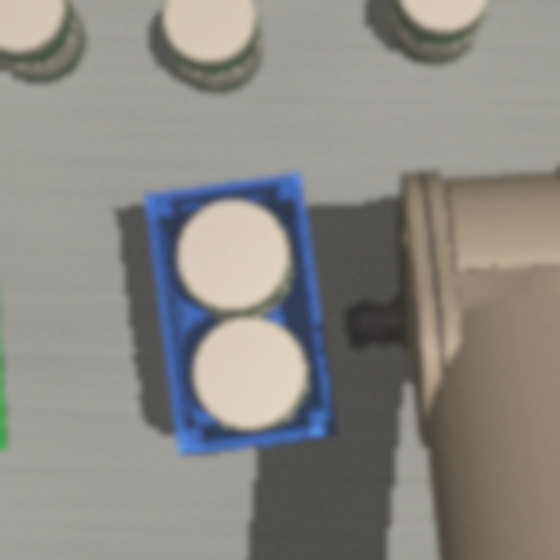

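The crop shows the crate at crop px (240,310). A dark gripper part at (375,320) sticks out toward it, and I need that part's height profile before touching the crate.

```bash
python3 - <<'E'
from h import *
o=manip.get_obs()
for n in("top","side"):
    p=camera(n); c=cloud(p); i=p["img"].astype(int)
    yv=np.array([-.167,.986]); xv=np.array([.986,.167]); d=c[...,:2]-o["position"][:2]; t=d@yv; s=d@xv
    m=(p["depth"]>0)&(i.max(-1)<70)&(abs(s)<.05)&(t>-.1)&(t<.085)&(c[...,2]>.004)&(c[...,2]<.16)
    k=np.argwhere(m); print(n,len(k))
    A=np.stack([t[m],s[m],c[...,2][m]],1)*1000; A=A[np.argsort(-A[:,0])]
    for z in range(5,155,10):
        B=A[(A[:,2]>=z)&(A[:,2]<z+10)]
        if len(B): print(z,len(B),"t",B[:4,0].round(),B[-1,0].round(),"s",B[:,1].min().round(),B[:,1].max().round())
E
```

```text
top 152
65 2 t [45. 44.] 44.0 s -6.0 -4.0
75 16 t [75. 75. 73. 73.] 47.0 s -14.0 9.0
85 27 t [75. 74. 74. 74.] 41.0 s -16.0 15.0
95 8 t [73. 72. 72. 70.] 40.0 s -13.0 14.0
105 9 t [72. 72. 72. 72.] 54.0 s -10.0 10.0
115 14 t [70. 70. 70. 70.] 42.0 s -13.0 11.0
125 67 t [69. 69. 69. 69.] 43.0 s -13.0 12.0
135 9 t [65. 64. 63. 63.] 54.0 s -8.0 9.0
side 308
25 9 t [-40. -41. -42. -42.] -43.0 s -8.0 1.0
35 19 t [-39. -40. -40. -40.] -45.0 s -13.0 2.0
45 18 t [-39. -40. -40. -40.] -44.0 s -12.0 2.0
55 18 t [-39. -40. -40. -40.] -48.0 s -12.0 2.0
65 12 t [-41. -42. -42. -42.] -57.0 s -14.0 -0.0
75 10 t [-50. -51. -58. -60.] -69.0 s -14.0 -8.0
85 18 t [ -8.  -9. -19. -26.] -67.0 s -18.0 -9.0
95 16 t [ -7.  -9. -12. -13.] -70.0 s -18.0 -11.0
105 10 t [  1.  -2. -12. -15.] -69.0 s -20.0 -11.0
115 16 t [20. 16. 15. 15.] -66.0 s -21.0 -11.0
125 4 t [ 27.  25. -62. -64.] -64.0 s -14.0 -12.0
135 8 t [37. 37. 37. 30.] 9.0 s -35.0 -2.0
145 102 t [41. 40. 40. 40.] -5.0 s -39.0 25.0
```

The open gripper's knuckles stick out farther (75 mm) than the finger backs (57 mm), at 36 mm and more above the TCP. I need to go lower so that contact stays under 60 mm, so I'll find the true tip height first.

Emit:
{"fn": "carry_out", "kwargs": {
  "deltas": [
    [0,0,0.04,0,1],
    [0,0,0.06,0,1],
    [0,0,0.06,0,1]
  ]
}}

```text
clock: 4.62
position: [0.5545, -0.1053, 0.0278]
ee_rot: [0.996, 0.085, -0.0, -0.0]
ft_force: [-0.4, -0.1, -0.3]
grip_width: 0.998
grasp_force: 0.0
```

```bash
python3 - <<'E'
from h import *
o=manip.get_obs(); print(o["position"],o["ft_force"])
p=camera("side"); c=cloud(p); i=p["img"].astype(int)
yv=np.array([-.167,.986]); xv=np.array([.986,.167]); d=c[...,:2]-o["position"][:2]; t=d@yv; s=d@xv
m=(p["depth"]>0)&(i.max(-1)<70)&(abs(s)<.03)&(t>-.1)&(t<-.03)&(c[...,2]>.004)&(c[...,2]<.12)
A=np.stack([t[m],s[m],c[...,2][m]],1)*1000; A=A[np.argsort(A[:,2])]; print(A[:25:2].round(0).tolist())
for z in range(2,110,6):
    B=A[(A[:,2]>=z)&(A[:,2]<z+6)]
    if len(B): print(z,B[:,0].min().round(),B[:,0].max().round())
v,u=np.argwhere(m).mean(0).astype(int); print(u,v)
cv2.imwrite("pics/s3.png",cv2.resize(p["img"][v-40:v+60,u-70:u+70,::-1],None,fx=5,fy=5,interpolation=cv2.INTER_CUBIC))
E
```

```text
[ 0.55445234 -0.10529327  0.02781222] [-0.39870028 -0.08280102 -0.29609558]
[[-44.0, -2.0, 14.0], [-42.0, 0.0, 18.0], [-40.0, 2.0, 19.0], [-42.0, -2.0, 20.0], [-42.0, 1.0, 21.0], [-41.0, -5.0, 22.0], [-41.0, -9.0, 25.0], [-46.0, -11.0, 25.0], [-44.0, -9.0, 26.0], [-41.0, -11.0, 26.0], [-40.0, -6.0, 27.0], [-41.0, 4.0, 28.0], [-42.0, -2.0, 30.0]]
8 -44.0 -44.0
14 -43.0 -40.0
20 -46.0 -40.0
26 -44.0 -39.0
32 -43.0 -39.0
38 -44.0 -38.0
44 -44.0 -39.0
50 -46.0 -39.0
56 -49.0 -42.0
62 -62.0 -45.0
68 -70.0 -35.0
74 -70.0 -57.0
80 -69.0 -31.0
86 -66.0 -32.0
92 -64.0 -59.0
98 -65.0 -63.0
104 -63.0 -63.0
336 186
```

View pics/s3.png

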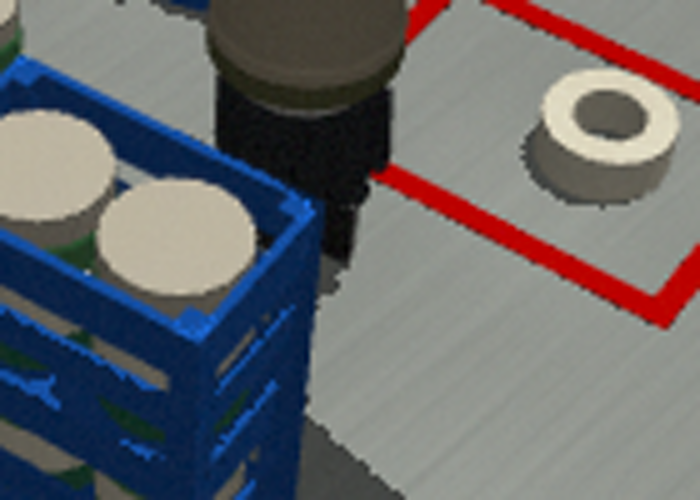

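Emit:
{"fn": "carry_out", "kwargs": {
  "deltas": [
    [0,0,0.03,0,1],
    [0,0,0.03,0,1]
  ]
}}

```text
clock: 4.92
position: [0.5545, -0.1053, 0.0234]
ee_rot: [0.996, 0.085, -0.0, -0.0]
ft_force: [0.8, 0.5, 0.8]
grip_width: 0.996
grasp_force: 0.0
```

```bash
python3 - <<'E'
from h import *
o=manip.get_obs(); print(o["position"],o["ft_force"])
p=camera("side"); c=cloud(p); i=p["img"].astype(int)
yv=np.array([-.167,.986]); xv=np.array([.986,.167]); d=c[...,:2]-o["position"][:2]; t=d@yv; s=d@xv
m=(p["depth"]>0)&(abs(s)<.03)&(t>-.1)&(t<-.03)&(c[...,2]>.006)&(c[...,2]<.05)
A=np.stack([t[m],s[m],c[...,2][m],i.max(-1)[m]],1)*[1000,1000,1000,1]; A=A[np.argsort(A[:,2])]; print(A[:30:2].round(0).tolist())
E
```

```text
[ 0.55450122 -0.10530592  0.02335988] [0.82242518 0.5205121  0.75463795]
[[-46.0, -7.0, 8.0, 40.0], [-42.0, 3.0, 13.0, 25.0], [-42.0, -8.0, 16.0, 18.0], [-42.0, -3.0, 17.0, 15.0], [-40.0, -7.0, 17.0, 16.0], [-42.0, -11.0, 18.0, 28.0], [-41.0, -0.0, 19.0, 14.0], [-42.0, -2.0, 20.0, 16.0], [-41.0, 0.0, 22.0, 19.0], [-44.0, -10.0, 23.0, 13.0], [-40.0, -6.0, 24.0, 7.0], [-41.0, 3.0, 25.0, 27.0], [-46.0, -11.0, 26.0, 56.0], [-39.0, -0.0, 28.0, 14.0], [-42.0, 1.0, 29.0, 15.0]]
```

Emit:
{"fn": "carry_out", "kwargs": {
  "deltas": [
    [0,0,0.03,0,1],
    [0,0,0.06,0,1],
    [0,-0.03,0.06,0,1],
    [0,-0.05,0.06,0,1],
    [0,-0.07,0.06,0,1],
    [0,-0.09,0.06,0,1],
    [0,-0.11,0.06,0,1],
    [0,-0.13,0.06,0,1]
  ]
}}

```text
clock: 5.98
position: [0.5518, -0.0889, 0.0152]
ee_rot: [0.996, 0.084, 0.0, 0.002]
ft_force: [1.8, -10.1, -0.4]
grip_width: 1.002
grasp_force: 0.0
```

```bash
cat > st.py <<'E'
from h import *
o=manip.get_obs(); print("tcp",o["position"].round(4),"yaw",np.degrees(2*np.arctan2(o["ee_rot"][1],o["ee_rot"][0])).round(1),"t",o["clock"],"F",o["ft_force"].round(1))
p=camera("side"); c=cloud(p); r=crate(p); x,y,w,h,a=norm(r); print("crate",norm(r))
k=outline_of("crate",p)
m=(p["depth"]>0)&(abs(c[...,0]*1000-x)<60)&(abs(c[...,1]*1000-y)<60)&(abs(c[...,2]-.21)<.02)
# tilt from lid/rim heights: plane fit
P=c[m]; A=np.c_[P[:,:2]-P[:,:2].mean(0),np.ones(len(P))]; s=np.linalg.lstsq(A,P[:,2],rcond=None)[0]; print("tilt deg x,y",np.degrees(s[:2]).round(1),"z",s[2].round(3))
u=np.radians(6.7); d=np.array([.5643-x/1000,.2938-y/1000]); print("to bay, bay frame mm",(1000*np.array([d@[np.cos(u),np.sin(u)],d@[-np.sin(u),np.cos(u)]])).round(1),"yaw err",round(a-6.7,1))
u=np.radians(a); d=np.array([x,y])/1000-o["position"][:2]; print("tcp in crate frame mm",(-1000*np.array([d@[np.cos(u),np.sin(u)],d@[-np.sin(u),np.cos(u)]])).round(1))
E
python3 st.py
```

```text
tcp [ 0.5518 -0.0889  0.0152] yaw 9.6 t 5.975 F [  1.8 -10.1  -0.4]
crate [541.3  32.1 152.9  93.3   9.4]
tilt deg x,y [ 0.1 -0.8] z 0.202
to bay, bay frame mm [ 53.4 257.2] yaw err 2.7
tcp in crate frame mm [  -9.4 -121.1]
```

Emit:
{"fn": "carry_out", "kwargs": {
  "deltas": [
    [0.005,-0.02,0,0,1],
    [0.01,-0.05,0,0,1],
    [0.02,-0.09,0,0,1],
    [0.03,-0.13,0,0,1],
    [0.045,-0.17,0,0,1],
    [0.055,-0.21,0,0,1],
    [0.065,-0.25,0,0.01,1],
    [0.075,-0.29,0,0.02,1],
    [0.085,-0.33,0,0.02,1],
    [0.095,-0.36,0,0.03,1],
    [0.1,-0.38,0,0.03,1],
    [0.1,-0.39,0,0.03,1]
  ]
}}

```text
clock: 7.58
position: [0.5562, -0.0284, 0.0147]
ee_rot: [0.997, 0.076, -0.0, 0.001]
ft_force: [0.0, -8.7, -0.5]
grip_width: 1.002
grasp_force: 0.0
```

```bash
python3 st.py
```

```text
tcp [ 0.5562 -0.0284  0.0147] yaw 8.7 t 7.575 F [ 0.  -8.7 -0.5]
crate [545.7  92.5 152.1  93.8   8.9]
tilt deg x,y [ 0.2 -0.6] z 0.202
to bay, bay frame mm [ 42.  197.8] yaw err 2.2
tcp in crate frame mm [  -8.3 -121.1]
```

Emit:
{"fn": "carry_out", "kwargs": {
  "deltas": [
    [0.005,-0.02,0,0,1],
    [0.015,-0.06,0,0,1],
    [0.025,-0.1,0,0,1],
    [0.035,-0.14,0,0,1],
    [0.05,-0.19,0,0.01,1],
    [0.06,-0.24,0,0.01,1],
    [0.075,-0.29,0,0.02,1],
    [0.085,-0.34,0,0.02,1],
    [0.1,-0.39,0,0.02,1],
    [0.11,-0.44,0,0.03,1],
    [0.125,-0.49,0,0.03,1],
    [0.14,-0.54,0,0.03,1],
    [0.155,-0.59,0,0.03,1],
    [0.165,-0.63,0,0.03,1],
    [0.17,-0.65,0,0.03,1],
    [0.175,-0.66,0,0.03,1]
  ]
}}

```text
clock: 9.68
position: [0.5669, 0.0732, 0.0145]
ee_rot: [0.998, 0.068, -0.001, 0.002]
ft_force: [-0.0, -9.0, -0.2]
grip_width: 0.997
grasp_force: 0.0
```

```bash
python3 st.py
```

```text
tcp [0.5669 0.0732 0.0145] yaw 7.8 t 9.675 F [-0.  -9.  -0.2]
crate [557.5 193.8 152.7  92.7   8.6]
tilt deg x,y [ 0.1 -0.8] z 0.203
to bay, bay frame mm [18.4 98.5] yaw err 1.9
tcp in crate frame mm [  -8.7 -120.7]
```

Emit:
{"fn": "carry_out", "kwargs": {
  "deltas": [
    [0.005,-0.02,0,0,1],
    [0.01,-0.06,0,0,1],
    [0.02,-0.1,0,0,1],
    [0.03,-0.14,0,0,1],
    [0.04,-0.19,0,0.01,1],
    [0.05,-0.24,0,0.01,1],
    [0.06,-0.29,0,0.02,1],
    [0.07,-0.34,0,0.02,1],
    [0.08,-0.39,0,0.03,1],
    [0.09,-0.44,0,0.03,1],
    [0.1,-0.49,0,0.04,1],
    [0.115,-0.54,0,0.04,1],
    [0.125,-0.58,0,0.04,1],
    [0.13,-0.61,0,0.04,1],
    [0.135,-0.63,0,0.04,1],
    [0.135,-0.64,0,0.04,1]
  ]
}}

```text
clock: 11.78
position: [0.574, 0.171, 0.0143]
ee_rot: [0.998, 0.058, -0.001, 0.002]
ft_force: [-0.3, -8.5, 0.6]
grip_width: 0.999
grasp_force: 0.0
```

```bash
python3 st.py
```

```text
tcp [0.574  0.171  0.0143] yaw 6.6 t 11.775 F [-0.3 -8.5  0.6]
crate [566.8 292.2 153.4  91.5   7.1]
tilt deg x,y [ 0.  -0.6] z 0.203
to bay, bay frame mm [-2.3  1.9] yaw err 0.4
tcp in crate frame mm [  -7.9 -121.2]
```

Centred to about 2 mm, with 0.4° of yaw error. Now backing off and going up.

Emit:
{"fn": "carry_out", "kwargs": {
  "deltas": [
    [0,0.03,0,0,1],
    [0,0.1,0,0,1],
    [0,0.25,0,0,1],
    [0,0.45,0,0,1],
    [0,0.65,-0.1,0,1],
    [0,0.85,-0.4,0,1],
    [0,1,-0.8,0,1],
    [0,1,-1,0,1],
    [0,1,-1,0,1],
    [0,1,-1,0,1]
  ]
}}

```text
clock: 13.12
position: [0.5911, 0.0246, 0.1641]
ee_rot: [0.998, 0.059, -0.0, 0.0]
ft_force: [0.1, 0.2, -0.5]
grip_width: 0.997
grasp_force: 0.0
```

```bash
python3 st.py; python3 - <<'E'
from h import *
p=camera("side"); save(p,"end")
E
```

```text
tcp [0.5911 0.0246 0.1641] yaw 6.7 t 13.125 F [ 0.1  0.2 -0.5]
crate [566.1 292.  152.8  91.4   7.1]
tilt deg x,y [-0.  -0.5] z 0.203
to bay, bay frame mm [-1.6  2. ] yaw err 0.4
tcp in crate frame mm [  -8.3 -268.5]
```

View pics/end.png

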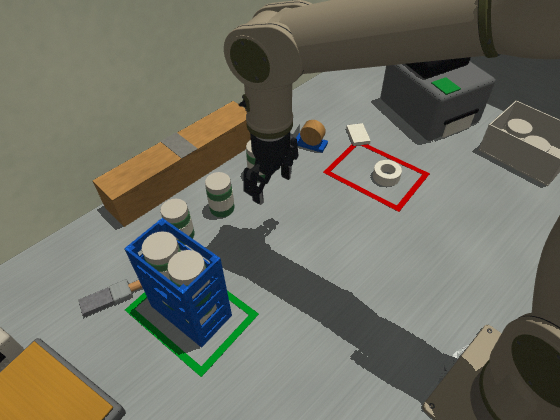

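The crate stands upright inside the green frame at about px (185,290). The brush, jars, tape gun and label roll haven't moved, and the gripper is clear of everything.

```bash
python3 -c "
from workcell import ticket; print(ticket.hand_in())"
```

```text
the job is handed in; nothing more can be done
None
```

The crate stands upright inside the green frame, about 2–3 mm from its centre and 0.4° off square; the other things look undisturbed in the last picture, the arm is clear, and the job is handed in at about 13 s of the 48 s.

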